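# Lift the greased bearing with the spring tongs and hold it over the drip cup

## Task

Set the open steel drip cup upright on the bench midway between the glass nail jar and the short food tin, and let go of it. Then take the spring tongs by their rubber grip sleeves, close their jaws round the freshly greased ball bearing that lies on the pine offcut (fingers must never touch the bearing) and hold it level, centred over the cup and well clear of its rim, at most about a hand's height (10 cm) above the bench. Finish while still holding it there with the tongs; do not shift the jar or the tin.

Things in the scene. Friction and masses are not known exactly. Their poses are not given: they have to be found in the camera images.
- drip_cup: open round steel cup with straight sides, 60 mm outside diameter, 42 mm high, wall 3 mm, 0.12 kg; origin at the centre of its underside, z up
- nail_jar: glass jar of nails with a yellow lid, about 70 mm across, 97 mm high, loose; origin at the centre of its underside. Its centre is 240 mm from the tin's; the line between them runs along this body's y axis (the tin may be on the +y or the -y side)
- small_tin: short round food tin, 75 mm diameter, 58 mm high, loose; origin at the centre of its underside
- tongs: steel spring tongs lying on edge, 195 mm long, 0.15 kg; two arms side by side swing in the horizontal plane about an upright pivot pin. Origin on the pivot axis at underside level; x from pivot to jaws, y to the left arm, z up. Open, they are symmetric about x and the jaws stand 71 mm apart; squeezed evenly, the middle line stays put. The frame is fixed to the left arm
- tongs_grip (a point): midway between the two black rubber grip sleeves, 101 mm from the pivot, 28 mm above the underside, near the centre of mass. Each sleeve is an upright pad 44 mm long, from 1 to 45 mm above the underside; the two are parallel at closing angle 0.05. Width over them (along the tongs' y): 56 mm open, 51 mm at 0.05 (jaws then 62 mm apart), 36 to 39 mm with the bearing clamped
- tongs_jaws (a point): midway between the two jaws when open: where the bearing's centre belongs, 175 mm from the pivot along the tongs' x (74 mm beyond tongs_grip), 6 mm above the underside. Each jaw is a shallow upright V, 10 mm high (1 to 11 mm above the underside), 37 mm long, that centres a round part
- tongs_arm (a joint): closing angle of the tongs between the two arms, readable while they are held: 0 fully open (as it starts), about 0.05 rad is a good carrying squeeze, about 0.20 rad with the jaws clamped on the bearing, 0.30 at the stop; a spring opens it: about 9 N squeeze at each sleeve to start closing, 15 N at 0.20
- bearing: steel ball bearing lying flat on the offcut, 36 mm outside diameter, 16 mm thick, 0.06 kg; origin at the centre of its underside, z up along its axis
- bearing_center (a point): centre of the bearing, 8 mm above its underside
- offcut_block: square pine offcut, 77 x 77 x 20 mm, fixed to the bench; origin at the centre of its underside, its top is 20 mm above the bench
Not all that is in view belongs to the job. Leave any red look-alike of the nail_jar alone.

How it is judged:
By the outcome, as a careful person would: the job done as asked, in the order asked, and still so for the second after the job is handed in, while the arm keeps its last pose, push and grip.
It also fails if it takes over 61 s, if anything falls off the work surface, if the arm or the gripper's body presses on something with over 40 N, if the wrist force passes 120 N, or if a joint passes its speed limit or range.

## Robot

A 6-joint arm with a two-finger parallel gripper is mounted at the origin on a cart in front of the work surface, level with it; the furniture and walls round the work are solid. World frame = base frame: x ahead of the robot, y to its left, z up, the work surface at z = 0. Lengths are in m, angles in rad, forces in N, time in s.
With the tool pointing down it reaches from about 0.325 to 1 m from the base axis. Payload 5.1 kg.
Tool frame: the origin (TCP) lies between the finger pads; the fingertips stand 22 mm ahead of it and the grasp point (between the pads) lies 3 mm ahead of it; z points along the fingers, y is the line along which they close (so a half turn about z gives the same grasp; the last joint's range is limited). The gripper opens to 85 mm and grips with 20 to 120 N. Pads are 22 mm wide; open, the fingers measure 114 mm over their backs; the gripper's body (76 mm by 85 mm) begins 54 mm behind the grasp point. The pads swing forward as they close: fully open they stand 13 mm farther back than shut.
Start: joints at [-1.269, 0.124, 1.65, -0, 1.367, -0.083], TCP at [0.244, -0.602, 0.214] pointing down, gripper open.
Joint ranges: [-2.61, 2.61], [-1.02, 2.33], [0.03, 2.71], [-1.35, 4.49], [0.32, 2.68], [-2.91, 2.91]. Speed limits (rad/s): [2.57, 2.57, 3.14, 3.14, 3.14, 3.14].

## Interface

Orientations are given as a unit quaternion [x, y, z, w].
In Python, from rig import r gives the robot as it stands.
- The arm moves only by the tool carry_out, never from a script. Its argument "commands" is text: rows parted by semicolons, each of 7 numbers parted by spaces: the shift along the tool's x, y, z in cm, then the turn, a rotation vector about the tool's x, y, z in rad, then the opening, from 0 (shut) to 1 (fully open). A call has 1 to 20 rows; each row is the pose to reach, as a shift and turn from the pose commanded when the call began, along the tool's axes at that moment; what a row does not reach only later rows make up. A row lasts 1/8 s, in which the tool goes at most 62.5 mm and 10.7 degrees, less where a joint would pass 70% of its speed; a pose out of reach is approached as far as the arm can. A call with a gripper value outside its range is refused whole. The fingers move at their own pace and stop on an object; "newtons" is the grip in N (left out, the last holds). Time passes only in rows, so rows that repeat a pose let the fingers close. It gives the time, the measured TCP pose, the force, the opening and the grip force at its end, in the units of the state.
- r.state(): the state, without advancing time (a new reading comes with each control period).
- r.capture(name): name is "scene" or "side" or "wrist"; returns a dict with "img" (384x512x3 uint8, red, green, blue), "K" (3x3 intrinsics, pixels), "R" (3x3) and "t" (3): a world point X has camera coordinates R X + t. Camera axes: x right, y down, z forward; pixel columns grow to the right and rows downward; lengths in m; the calibration is good to about 2 mm. A picture is of the moment at which its call begins. There is no depth.
- r.close_job(): hands the job in; it is judged then, once.
Trained networks look in a picture, given as the dict that the camera call returned (one of the last four; its "shot" number tells which), for a name from the list of things; names that differ only in an ending like _2 or _b are one class to them, and where a whole thing is asked for, a point or a joint stands for the part that bears it (a point fixed in the world has none). Each returns a list of dicts, best first, with "score" (0 to 1); they miss things now and then, are a little off and sometimes report something else, mostly with a low value. They report only what shows in the picture. A call takes as long as a camera call. They do not tell look-alikes from the thing itself.
- r.look_for(picture, target): "rect" ([left, top, right, bottom] in pixels, round what is visible of it).
- r.place_of(picture, target): "xy" ([column, row] in pixels: a listed point, or the origin of a listed thing).
The state is a dict: "time": time; "q": joint angles; "qvel": joint speeds; "tau": joint torques, N m; "eef_pos": TCP position; "orientation": TCP orientation; "contact_force": force on the tool from outside, world axes, zero at the start; "wrist_torque": the same for the moment, N m; "finger_gap": finger opening in m; "finger_force": force on a finger pad.
Only numpy, scipy, OpenCV 4.12 (cv2) and the standard library are available. Lean on these libraries where they do the work, as an engineer would, in place of code of your own. Each camera call takes 0.05 s, during which the arm holds its last target. There are 200 camera calls.

## Working session

There is one attempt and no reset: what is moved stays moved. The work goes in short steps, Python scripts to look and compute and a tool call to move; the robot and the scene stay as the last step left them, time stands still between calls to the robot, and variables do not carry over. Pictures are saved under pics/ and viewed, at most 10 in all, crops included, and the job is handed in when it is done.

Besides the shell and the picture viewer there is one more tool, called after "Request:" in YAML: its name, and indented under it one key for each argument. carry_out: Moves the arm, as the interface text tells. Its arguments: {"type":"object","properties":{"commands":{"type":"string"},"newtons":{"type":"number"}},"required":["commands"]}

```bash
mkdir -p pics; ls
cat > h.py <<'E'
import numpy as np, cv2
from rig import r
from scipy.spatial.transform import Rotation as Ro
def save(p,n): cv2.imwrite(f'pics/{n}.png',p['img'][:,:,::-1])
def ray(p,uv,z):
    K,R,t=map(np.array,(p['K'],p['R'],p['t'])); c=-R.T@t
    d=R.T@np.linalg.inv(K)@np.array([uv[0],uv[1],1.]); return c+d*(z-c[2])/d[2]
def proj(p,X):
    K,R,t=map(np.array,(p['K'],p['R'],p['t'])); v=K@(R@np.array(X)+t); return v[:2]/v[2]
Z=dict(tongs_grip=.028,tongs_jaws=.006,bearing_center=.028,bearing=.02)
E
python3 - <<'E'
from h import *
np.set_printoptions(precision=3,suppress=True)
s=r.state();print(s['eef_pos'],s['orientation'],s['finger_gap'],s['time'])
for c in ('scene','side'):
    p=r.capture(c);save(p,c+'0');print(c,-np.array(p['R']).T@p['t'])
    for n in ('drip_cup','nail_jar','small_tin','tongs','tongs_grip','tongs_jaws','bearing_center','offcut_block'):
        for d in r.place_of(p,n)[:3]: print(n,round(d['score'],2),np.array(d['xy']),ray(p,d['xy'],Z.get(n,0))[:2])
E
```

```text
pics
[ 0.244 -0.602  0.213] [ 0.982  0.191 -0.    -0.001] 0.08519717702604257 0.0
scene [-0.226  0.463  1.071]
drip_cup 0.46 [243.  203.3] [ 0.559 -0.144]
nail_jar 0.65 [331.8 181.7] [ 0.405 -0.503]
tongs 0.6 [210.1 246. ] [0.478 0.077]
tongs_grip 0.59 [191.7 262.9] [0.445 0.174]
tongs_jaws 0.88 [178.6 284.2] [0.419 0.247]
offcut_block 0.88 [140.2 260.8] [0.589 0.295]
side [ 0.593 -1.438  0.576]
drip_cup 0.61 [273.9 197.5] [ 0.561 -0.117]
drip_cup 0.19 [209.3 247.9] [ 0.388 -0.503]
nail_jar 0.8 [203.2 300.5] [ 0.419 -0.735]
nail_jar 0.68 [208.9 247.1] [ 0.386 -0.499]
small_tin 0.8 [237.4 212.2] [ 0.439 -0.259]
tongs 0.18 [282.5 165. ] [0.587 0.274]
tongs_grip 0.2 [285.2 162.1] [0.599 0.234]
bearing_center 0.39 [281.6 158. ] [0.581 0.295]
offcut_block 0.51 [285.7 167.7] [0.603 0.236]
offcut_block 0.21 [281.1 160.9] [0.579 0.336]
```

View pics/scene0.png

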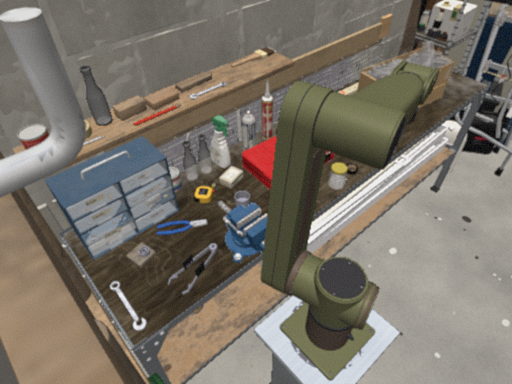

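View pics/side0.png

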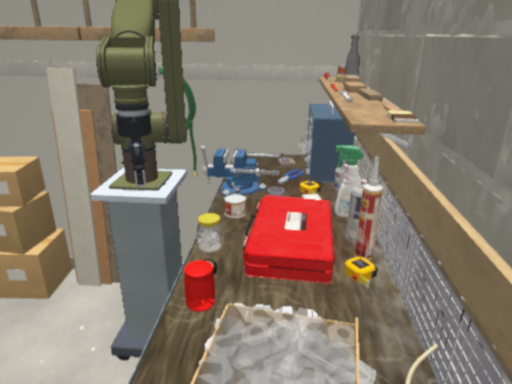

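The scene picture shows the tongs at about (200,265) with a V opening to the lower left. The bearing on its offcut is near (140,255), the cup near (242,199), and the vise at (245,230) beside the cup. In the side picture the yellow-lidded jar is at (208,230), the red look-alike at (200,285) and the tin at (235,206).

Two candidates for nail_jar in the side view: (208,230) clear glass with a yellow lid, and (200,285) all red. The yellow-lidded one fits the description. It also lies about 240 mm from the tin. I'll confirm both this and the cup in one crop.

```bash
cat >> h.py <<'E'
def pose_yaw(yaw): # tool pointing down, tool x at world angle yaw
    c,s=np.cos(yaw),np.sin(yaw); return Ro.from_matrix(np.array([[c,s,0],[s,-c,0],[0,0,-1.]]))
def plan(pos,yaw):
    s=r.state(); R0=Ro.from_quat(s['orientation'])
    d=R0.inv().apply(np.array(pos)-s['eef_pos'])*100; v=(R0.inv()*pose_yaw(yaw)).as_rotvec()
    print('plan',np.round(d,2),np.round(v,3),'rows>=',max(np.linalg.norm(d)/6.25,np.linalg.norm(v)/.187))
def cur():
    s=r.state();x=Ro.from_quat(s['orientation']).as_matrix()[:,0];print('tcp',np.round(s['eef_pos'],4),'yaw',np.arctan2(x[1],x[0]),'q',np.round(s['q'],2),'t',s['time'],'gap',s['finger_gap'])
E
python3 - <<'E'
from h import *
a=cv2.imread('pics/scene0.png');b=cv2.imread('pics/side0.png')
A=cv2.resize(a[175:325,90:290],None,fx=4,fy=4,interpolation=2);B=cv2.resize(b[140:315,180:230+10],(206,600),interpolation=2)
cv2.imwrite('pics/crop1.png',cv2.resize(A,(800,600)))
p=r.capture('side');q=r.capture('scene')
for uv in [(245,272),(255,198),(223,190),(262,190),(225,216),(245,216)]: print('side',uv,ray(p,uv,0)[:2])
for uv in [(262,252),(226,245),(175,233),(205,223),(180,290),(168,280),(213,245)]: print('scene',uv,ray(q,uv,0)[:2])
w=r.capture('wrist');print(-np.array(w['R']).T@w['t'],w['R'])
plan((.41,-.36,.30),-1.36);cur()
E
```

```text
side (245, 272) [ 0.50379195 -0.61243801]
side (255, 198) [ 0.48948333 -0.12966312]
side (223, 190) [ 0.35601769 -0.06441997]
side (262, 190) [ 0.51064513 -0.04744316]
side (225, 216) [ 0.40032015 -0.29314036]
side (245, 216) [ 0.46827834 -0.2859614 ]
scene (262, 252) [ 0.33487403 -0.04430626]
scene (226, 245) [0.44361458 0.03172591]
scene (175, 233) [0.61221646 0.13856262]
scene (205, 223) [0.57738104 0.02786926]
scene (180, 290) [0.40149268 0.25378164]
scene (168, 280) [0.45929311 0.26313584]
scene (213, 245) [0.47472927 0.06651157]
[ 0.31266506 -0.5744591   0.37350403] [[ 3.75972356e-01 -9.26630831e-01  3.00240956e-04]
 [-8.87163512e-01 -3.59865244e-01  2.88856209e-01]
 [-2.67555022e-01 -1.08868312e-01 -9.57372446e-01]]
plan [ 24.49 -16.24  -8.61] [ 0.    -0.     1.745] rows>= 9.330501039551624
tcp [ 0.244  -0.6025  0.2139] yaw 0.38480369378555546 q [-1.27  0.12  1.65  0.    1.37 -0.08] t 1.05 gap 0.08571755254412794
```

View pics/crop1.png

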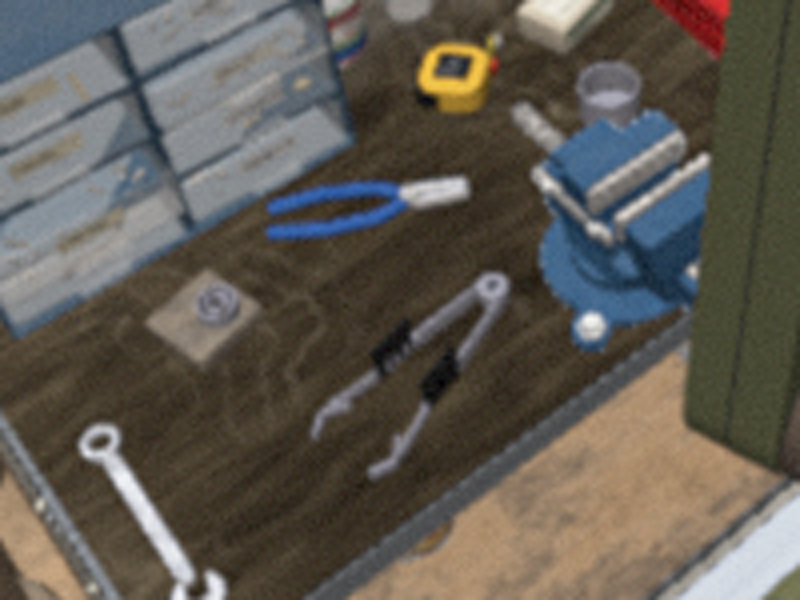

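The crop shows the cup upright at scene px (242,198), just behind the blue vise. The tongs have their pivot at (212,247) and jaws at about (170,282) and (184,291), and the bearing is on the offcut at (144,251). First I'll look at the jar and tin from the wrist.

Run:
```python
from h import *
plan((.42,-.42,.36),1.354)
```

```text
plan [ 23.17 -10.3  -14.61] [ 0.     0.    -0.969] rows>= 5.182867959891176
```

Request:
carry_out:
  commands: "6 -2 -14 0 0 -0.2 1; 12 -5 -14.6 0 0 -0.4 1; 18 -8 -14.6 0 0 -0.6 1; 23.2 -10.3 -14.6 0 0 -0.8 1; 23.2 -10.3 -14.6 0 0 -0.969 1; 23.2 -10.3 -14.6 0 0 -0.969 1; 23.2 -10.3 -14.6 0 0 -0.969 1"

```text
time: 1.92
eef_pos: [0.4202, -0.42, 0.3597]
orientation: [0.78, 0.626, -0.0, -0.0]
contact_force: [-0.1, -0.2, -1.0]
finger_gap: 0.0855
finger_force: 0.0
```

```bash
cat >> h.py <<'E'
def find(cam,names,tag=None,k=2):
    p=r.capture(cam)
    if tag: save(p,tag)
    for n in names:
        for d in r.place_of(p,n)[:k]: print(cam,n,round(d['score'],2),np.round(d['xy'],1),np.round(ray(p,d['xy'],Z.get(n,0))[:2],4))
    return p
E
python3 - <<'E'
from h import *
cur()
p=find('wrist',('nail_jar','small_tin','drip_cup'),'w1',3)
s=find('side',('nail_jar','small_tin','drip_cup'),None,3)
for n in('nail_jar','small_tin','drip_cup'): print(n,[(round(d['score'],2),np.round(d['rect'])) for d in r.look_for(p,n)])
E
```

```text
tcp [ 0.4202 -0.42    0.3597] yaw 1.3533818397266881 q [-0.88 -0.05  1.59 -0.    1.6  -0.66] t 1.925 gap 0.08546977374264685
wrist nail_jar 0.7 [250.  197.7] [ 0.3857 -0.5069]
wrist nail_jar 0.61 [291.6 299.8] [ 0.4196 -0.7374]
wrist small_tin 0.57 [246.7  53. ] [ 0.4344 -0.2707]
side nail_jar 0.89 [208.7 248.5] [ 0.3865 -0.5068]
side nail_jar 0.65 [201.5 302.6] [ 0.4167 -0.7432]
side nail_jar 0.15 [285.4 165.5] [0.6009 0.2683]
side small_tin 0.76 [236.4 212.5] [ 0.4355 -0.2619]
side drip_cup 0.61 [274.8 199.2] [ 0.5648 -0.1328]
side drip_cup 0.5 [287.5 159.4] [0.6105 0.3642]
nail_jar [(0.96, array([274., 290., 314., 337.]))]
small_tin [(0.72, array([216.,  18., 270.,  77.]))]
drip_cup []
```

View pics/w1.png

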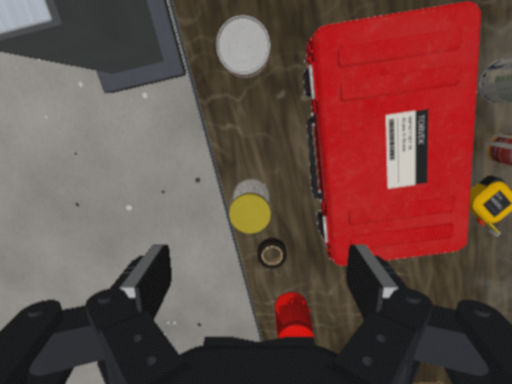

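The wrist picture shows the tin lid at (243,45), the yellow-lidded jar at (250,212), a ring of tape at (272,252), and the red look-alike at (293,313), which I'll leave alone. The red toolbox edge runs from (312,40) to (330,255), so I'll measure that gap.

Run:
```python
from h import *
p=r.capture('wrist')
g=cv2.cvtColor(p['img'],cv2.COLOR_RGB2HSV)
def blob(m):
    n,l,st,c=cv2.connectedComponentsWithStats(m.astype(np.uint8)); i=1+np.argmax(st[1:,4]); cn,_=cv2.findContours((l==i).astype(np.uint8),0,1); e=cv2.fitEllipse(max(cn,key=len)); return e
m=np.zeros(g.shape[:2],bool); m[170:250,200:290]=1
e=blob(m&(g[...,0]>20)&(g[...,0]<35)&(g[...,1]>120)); print('lid',e,ray(p,e[0],.097))
m=np.zeros(g.shape[:2],bool); m[5:90,205:285]=1
e=blob(m&(g[...,1]<45)&(g[...,2]>140)); print('tin',e,ray(p,e[0],.058))
for uv in [(307,70),(312,150),(322,230),(328,258)]: print(uv,*[ray(p,uv,z)[:2] for z in (0.05,.1,.15)])
for uv in [(190,80),(215,160),(240,240)]: print('edge',uv,ray(p,uv,0)[:2])
print(proj(p,(.41,-.387,0)))
plan((.5,-.2,.36),1.354)
```

```text
lid ((249.61660766601562, 213.27890014648438), (39.92955780029297, 41.4151496887207), 98.11799621582031) [ 0.38913324 -0.50110906  0.097     ]
tin ((243.0784149169922, 45.699913024902344), (49.560394287109375, 54.90520477294922), 175.52041625976562) [ 0.43185576 -0.26913101  0.058     ]
(307, 70) [ 0.51531864 -0.31914588] [ 0.50690837 -0.32219758] [ 0.4984981  -0.32524927]
(312, 150) [ 0.50319598 -0.43599535] [ 0.49607691 -0.42660127] [ 0.48895784 -0.41720719]
(322, 230) [ 0.49734721 -0.57428878] [ 0.4908511 -0.5501649] [ 0.48435498 -0.52604103]
(328, 258) [ 0.49934114 -0.62928667] [ 0.49263265 -0.5993049 ] [ 0.48592416 -0.56932313]
edge (190, 80) [ 0.33533488 -0.29006218]
edge (215, 160) [ 0.34131067 -0.42609921]
edge (240, 240) [ 0.3483004  -0.58521819]
[248.15457856 129.22615456]
plan [ 2.321e+01  3.050e+00 -2.000e-02] [-0.     0.    -0.001] rows>= 3.745302463092314
```

Request:
carry_out:
  commands: "5.5 0.8 0 0 0 0 1; 11 1.6 0 0 0 0 1; 17 2.4 0 0 0 0 1; 23 3 0 0 0 0 1; 23 3 0 0 0 0 1; 23 3 0 0 0 0 1"

```text
time: 3.28
eef_pos: [0.4991, -0.2019, 0.3599]
orientation: [0.779, 0.627, -0.0, 0.0]
contact_force: [0.7, 0.2, -0.4]
finger_gap: 0.0855
finger_force: 0.0
```

Run:
```python
from h import *
cur()
p=find('wrist',('drip_cup','small_tin','tongs','tongs_grip','tongs_jaws','bearing_center','offcut_block'),'w2')
```

```text
tcp [ 0.4991 -0.2019  0.3599] yaw 1.3543972490104992 q [-0.48 -0.17  1.7  -0.    1.61 -0.27] t 3.275 gap 0.08550143011475463
wrist drip_cup 0.92 [289.5 103.6] [ 0.5655 -0.1429]
wrist drip_cup 0.65 [231.3 189.9] [ 0.4352 -0.2674]
wrist small_tin 0.88 [232.9 189.1] [ 0.4383 -0.2665]
```

View pics/w2.png

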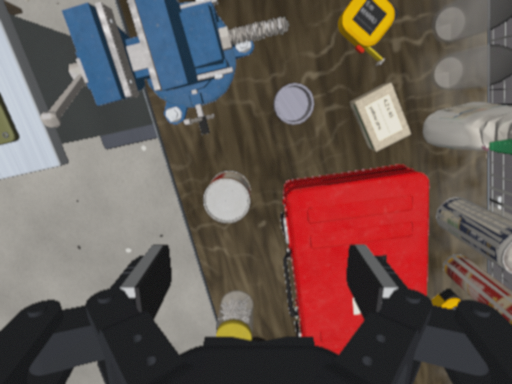

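The wrist picture shows the cup at (294,104) with free floor on all sides. The tin is at (227,197) and the vise at left (150,50).

Run:
```python
from h import *
p=r.capture('wrist')
o=p['img'][60:150,250:340]; g=cv2.cvtColor(o,cv2.COLOR_RGB2HSV)
m=((g[...,1]<70)&(g[...,2]>110)).astype(np.uint8)
cn,_=cv2.findContours(m,0,1);c=max(cn,key=cv2.contourArea);e=cv2.fitEllipse(c)
uv=np.array(e[0])+[250,60];print(uv,e[1],ray(p,uv,.042))
for z in (.042,0):
    P=np.array([proj(p,(.565+.03*np.cos(a),-.143+.03*np.sin(a),z)) for a in np.linspace(0,6.28,40)]);print(z,P.min(0),P.max(0))
c=c[:,0]+[250,60];print(c.min(0),c.max(0)); print([np.round(d['rect'],1) for d in r.look_for(p,'drip_cup')])
X=ray(p,uv,.042);plan((X[0],X[1],.12),1.354)
```

```text
[293.89320755 102.86044312] (38.44331741333008, 40.452396392822266) [ 0.5680286  -0.14275844  0.042     ]
0.042 [272.34471897  82.62212344] [311.63572536 123.58026215]
0 [271.21336318  84.23475961] [307.3274388  121.88610241]
[275  83] [313 123]
[array([273.7,  79.5, 316.6, 122.7])]
plan [ 7.29  5.46 23.98] [-0.    -0.    -0.001] rows>= 4.103969748555035
```

Request:
carry_out:
  commands: "4 3 4 0 0 0 1; 7.3 5.5 8 0 0 0 1; 7.3 5.5 14 0 0 0 1; 7.3 5.5 20 0 0 0 1; 7.3 5.5 24 0 0 0 1; 7.3 5.5 28 0 0 0 1; 7.3 5.5 31 0 0 0 1; 7.3 5.5 33 0 0 0 1; 7.3 5.5 33 0 0 0 1; 7.3 5.5 33 0 0 0 1"

```text
time: 5.03
eef_pos: [0.5697, -0.1427, 0.0313]
orientation: [0.78, 0.626, 0.001, 0.001]
contact_force: [0.9, -1.0, 0.7]
finger_gap: 0.0854
finger_force: 0.0
```

Request:
carry_out:
  commands: "0 0 0 0 0 0 0.5; 0 0 0 0 0 0 0.4; 0 0 0 0 0 0 0.4; 0 0 0 0 0 0 0.4; 0 0 0 0 0 0 0.4; 0 0 0 0 0 0 0.4"
  newtons: 30

```text
time: 5.78
eef_pos: [0.5685, -0.1423, 0.0297]
orientation: [0.78, 0.626, -0.0, -0.0]
contact_force: [-0.4, -0.8, -0.6]
finger_gap: 0.0341
finger_force: 0.0
```

The fingers passed 60 mm without holding anything, so I'll look.

Run:
```python
from h import *
cur();p=find('wrist',('drip_cup',));q=find('side',('drip_cup',));s=find('scene',('drip_cup',))
a=cv2.resize(p['img'],(400,300));b=cv2.resize(q['img'][150:260,220:340],(400,300));c=cv2.resize(s['img'][160:260,180:313],(400,300))
cv2.imwrite('pics/c3.png',np.vstack([np.hstack([a,b]),np.hstack([c,c*0])])[:,:,::-1])
```

```text
tcp [ 0.5685 -0.1423  0.0297] yaw 1.3537908206748768 q [-0.34  0.17  1.93  0.    1.04 -0.12] t 5.775 gap 0.03414022053016572
wrist drip_cup 0.84 [257.1 217.6] [ 0.5678 -0.1428]
side drip_cup 0.42 [276.9 199.2] [ 0.5727 -0.132 ]
scene drip_cup 0.5 [239.9 203. ] [ 0.5689 -0.1363]
```

View pics/c3.png

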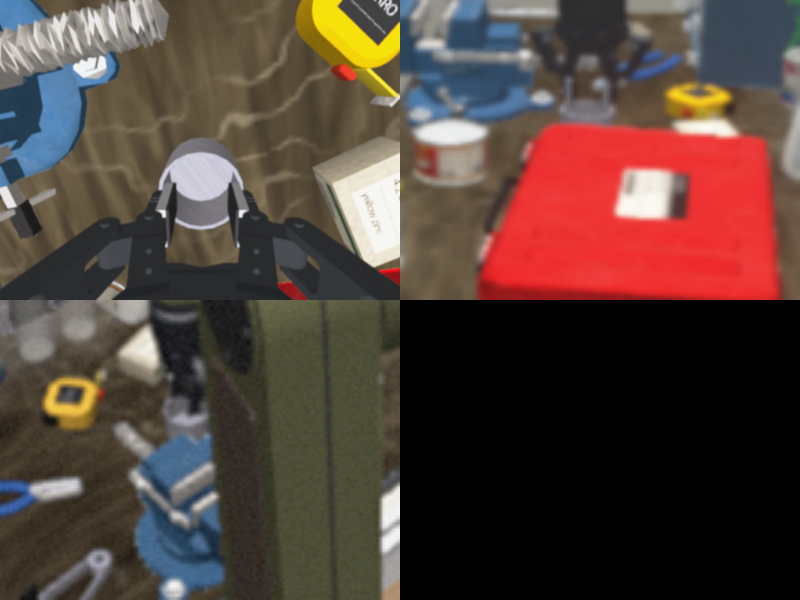

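Run:
```python
from h import *
p=r.capture('wrist');s=r.state();print({k:np.round(v,3) for k,v in s.items()})
R=Ro.from_quat(s['orientation']);T=np.array(s['eef_pos'])
for z in (.042,0):
    P=np.array([proj(p,(.568+.03*np.cos(a),-.1428+.03*np.sin(a),z)) for a in np.linspace(0,6.28,40)])*.78125;print(z,P.min(0),P.max(0))
for h in (.017,.03,.0425):
    for dz in(-.01,.003,.022): print(h,dz,[np.round(proj(p,T+R.apply([0,y,dz]))*.78125) for y in (-h,h)])
```

```text
{'time': np.float64(6.125), 'q': array([-0.337,  0.169,  1.932,  0.   ,  1.041, -0.12 ]), 'qvel': array([-0.002, -0.001, -0.002, -0.   ,  0.002, -0.001]), 'tau': array([-0.0000e+00, -3.9230e+01, -3.1365e+01, -0.0000e+00,  1.0000e-03,
       -0.0000e+00]), 'eef_pos': array([ 0.569, -0.142,  0.03 ]), 'orientation': array([ 0.78 ,  0.626, -0.   , -0.   ]), 'contact_force': array([0.008, 0.028, 0.028]), 'wrist_torque': array([ 0.047, -0.037, -0.021]), 'finger_force': np.float64(0.0), 'finger_gap': np.float64(0.034)}
0.042 [157.59936657 150.96535293] [243.95301423 229.21850425]
0 [166.36330515 136.25731351] [235.586494   200.85369892]
0.017 -0.01 [array([177., 190.]), array([226., 190.])]
0.017 0.003 [array([179., 182.]), array([224., 182.])]
0.017 0.022 [array([181., 173.]), array([222., 173.])]
0.03 -0.01 [array([159., 190.]), array([244., 190.])]
0.03 0.003 [array([162., 182.]), array([241., 182.])]
0.03 0.022 [array([166., 173.]), array([237., 173.])]
0.0425 -0.01 [array([141., 190.]), array([262., 190.])]
0.0425 0.003 [array([145., 182.]), array([258., 182.])]
0.0425 0.022 [array([151., 173.]), array([252., 173.])]
```

Run:
```python
from h import *
p=r.capture('wrist');cv2.imwrite('pics/c4.png',cv2.resize(p['img'][150:340,160:360],(632,600),interpolation=2)[:,:,::-1])
```

```text
(no output)
```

View pics/c4.png

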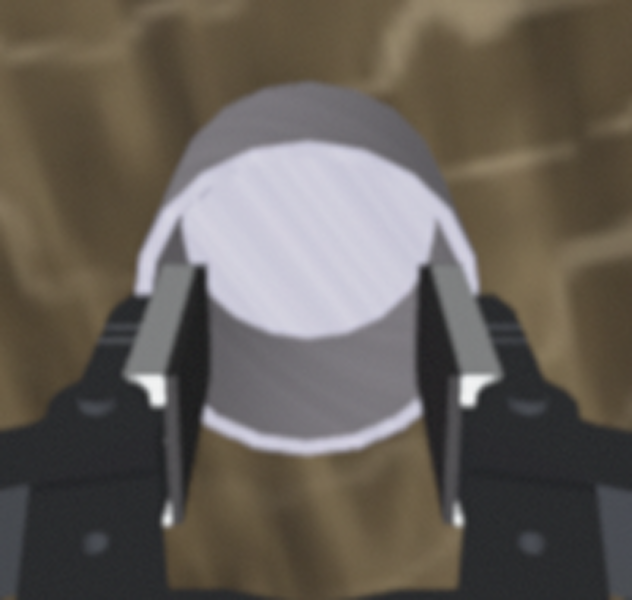

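The fingers closed to 34 mm without touching the cup, so the tips may be higher than I assumed. I'll solve for their height from this picture, where the tip inner corners are at full-image px (225,234) and (293,234).

Run:
```python
from h import *
p=r.capture('wrist');s=r.state()
R=Ro.from_quat(s['orientation']);T=np.array(s['eef_pos'])
for x in (.011,-.011):
  for dz in(-.03,-.02,-.01,0,.01,.02): print(x,dz,[np.round(proj(p,T+R.apply([x,y,dz]))) for y in (-.017,.017,.03)])
print(p['t'],(R.inv().apply(-np.array(p['R']).T@p['t']-T)),p['K'])
```

```text
0.011 -0.03 [array([222., 241.]), array([294., 241.]), array([321., 241.])]
0.011 -0.02 [array([224., 232.]), array([291., 232.]), array([317., 232.])]
0.011 -0.01 [array([226., 225.]), array([289., 225.]), array([313., 225.])]
0.011 0 [array([228., 218.]), array([288., 218.]), array([310., 218.])]
0.011 0.01 [array([230., 212.]), array([286., 212.]), array([308., 212.])]
0.011 0.02 [array([231., 206.]), array([285., 206.]), array([305., 206.])]
-0.011 -0.03 [array([224., 281.]), array([292., 281.]), array([318., 281.])]
-0.011 -0.02 [array([226., 271.]), array([290., 271.]), array([315., 271.])]
-0.011 -0.01 [array([227., 261.]), array([288., 261.]), array([311., 261.])]
-0.011 0 [array([229., 252.]), array([287., 252.]), array([308., 252.])]
-0.011 0.01 [array([231., 245.]), array([285., 245.]), array([306., 245.])]
-0.011 0.02 [array([232., 238.]), array([284., 238.]), array([304., 238.])]
[-5.86297390e-01  6.88063044e-05  1.97477504e-01] [ 0.07415199  0.00023067 -0.15967095] [[299.53666266   0.         258.54772586]
 [  0.         299.53666266 192.79643296]
 [  0.           0.           1.        ]]
```

Request:
carry_out:
  commands: "0 0 0 0 0 0 0.7; 0 0 0 0 0 0 0.8; 0 0 0 0 0 0 0.8; 0 0 0 0 0 0 0.8"
  newtons: 20

```text
time: 6.72
eef_pos: [0.5686, -0.1423, 0.0298]
orientation: [0.78, 0.626, 0.0, -0.0]
contact_force: [-0.5, 0.1, 0.5]
finger_gap: 0.0686
finger_force: 0.0
```

Opening also met nothing, so the fingers were above the rim, as the picture geometry says: tips about 21 mm behind the reported TCP. I'll descend in small steps, watching the force.

Request:
carry_out:
  commands: "0 0 0.3 0 0 0 1; 0 0 0.6 0 0 0 1; 0 0 0.9 0 0 0 1; 0 0 0.9 0 0 0 1"

```text
time: 7.22
eef_pos: [0.5682, -0.1422, 0.0203]
orientation: [0.78, 0.626, -0.0, -0.0]
contact_force: [-0.7, -0.3, 1.0]
finger_gap: 0.0853
finger_force: 0.0
```

Run:
```python
from h import *
cur();p=r.capture('wrist');s=r.state();print(np.round(s['contact_force'],2))
cv2.imwrite('pics/c5.png',cv2.resize(p['img'][120:384,80:432],(800,600),interpolation=2)[:,:,::-1])
```

```text
tcp [ 0.5682 -0.1422  0.0203] yaw 1.3537752393328546 q [-0.34  0.18  1.94  0.    1.03 -0.12] t 7.225 gap 0.08529636419767844
[-0.34 -0.06  0.43]
```

View pics/c5.png

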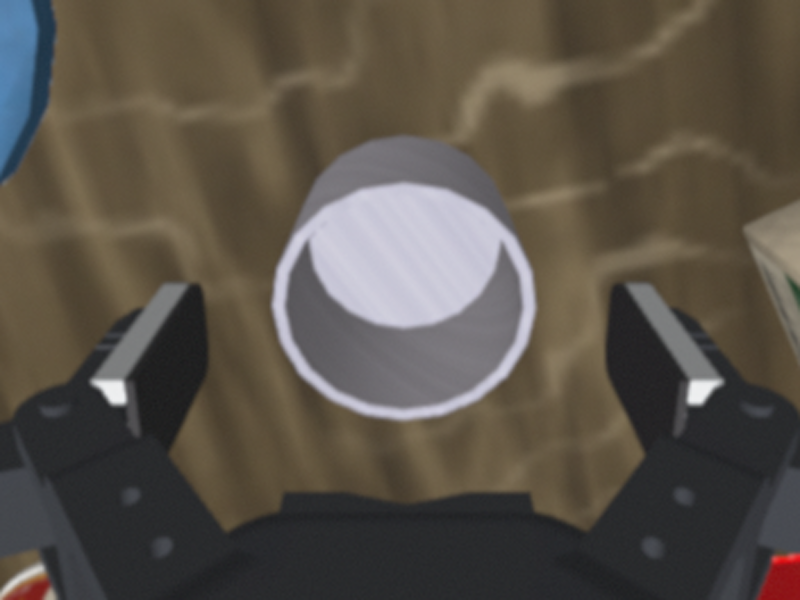

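The picture shows the open fingertips at (203,285) and (610,285), and the cup rim spanning (273..535, 300). By scale the tips are about 10 mm above the rim although the TCP reads z=0.020, so the real tips lie about 33 mm behind the reported TCP when open. I'll go on down stepwise.

Request:
carry_out:
  commands: "0 0 0.4 0 0 0 1; 0 0 0.8 0 0 0 1; 0 0 1.2 0 0 0 1; 0 0 1.5 0 0 0 1; 0 0 1.5 0 0 0 1"

```text
time: 7.9
eef_pos: [0.5683, -0.1422, 0.0054]
orientation: [0.78, 0.626, -0.0, -0.0]
contact_force: [0.2, 0.4, -0.3]
finger_gap: 0.0856
finger_force: 0.0
```

Request:
carry_out:
  commands: "0 0 0.4 0 0 0 1; 0 0 0.8 0 0 0 1; 0 0 1.2 0 0 0 1; 0 0 1.6 0 0 0 1; 0 0 1.8 0 0 0 1; 0 0 1.8 0 0 0 1"

```text
time: 8.65
eef_pos: [0.5684, -0.1423, -0.0124]
orientation: [0.78, 0.626, -0.0, -0.0]
contact_force: [0.7, 0.7, -0.5]
finger_gap: 0.0854
finger_force: 0.0
```

Request:
carry_out:
  commands: "0 0 0 0 0 0 0.75; 0 0 0 0 0 0 0.6; 0 0 0 0 0 0 0.5; 0 0 0 0 0 0 0.5; 0 0 0 0 0 0 0.5"
  newtons: 25

```text
time: 9.28
eef_pos: [0.5689, -0.1424, -0.0118]
orientation: [0.78, 0.626, 0.0, 0.0]
contact_force: [-0.2, 0.0, 2.1]
finger_gap: 0.0582
finger_force: 28.8
```

Gripped at about 60 mm. Lift and carry the cup.

Request:
carry_out:
  commands: "0 0 -2 0 0 0 0.5; 0 0 -6 0 0 0 0.5; 0 0 -11 0 0 0 0.5; 0 0 -16 0 0 0 0.5; 0 0 -20 0 0 0 0.5; -4 -1.5 -20 0 0 0 0.5; -9 -3.4 -20 0 0 0 0.5; -14 -5.3 -20 0 0 0 0.5; -19 -7.2 -20 0 0 0 0.5; -24 -9 -20 0 0 0 0.5; -27.1 -10.2 -20 0 0 0 0.5; -27.1 -10.2 -20 0 0 0 0.5; -27.1 -10.2 -20 0 0 0 0.5"

```text
time: 10.9
eef_pos: [0.4107, -0.3846, 0.1883]
orientation: [0.78, 0.626, 0.0, 0.0]
contact_force: [0.8, 0.2, -0.9]
finger_gap: 0.0578
finger_force: 28.5
```

Run:
```python
from h import *
cur()
p=find('wrist',('drip_cup','nail_jar','small_tin'))
find('side',('drip_cup','nail_jar','small_tin'))
plan((.410,-.3855,.03),1.354)
```

```text
tcp [ 0.4107 -0.3846  0.1883] yaw 1.3536692881991519 q [-0.85 -0.05  1.87  0.    1.32 -0.63] t 10.9 gap 0.057750686057747365
wrist drip_cup 0.57 [259.9 247.3] [ 0.3907 -0.4868]
wrist small_tin 0.91 [256.4  59.2] [ 0.4345 -0.2688]
side drip_cup 0.68 [221.3 166.8] [0.3023 0.2149]
side nail_jar 0.86 [211.9 247.6] [ 0.3948 -0.501 ]
side nail_jar 0.56 [204.1 303.7] [ 0.4235 -0.7464]
side small_tin 0.86 [237.  210.4] [ 0.4354 -0.2449]
plan [-0.11 -0.07 15.78] [-0.    -0.     0.001] rows>= 2.525101022924696
```

Request:
carry_out:
  commands: "-0.1 0 5 0 0 0 0.5; -0.1 0 10 0 0 0 0.5; -0.1 0 14 0 0 0 0.5; -0.1 0 17 0 0 0 0.5; -0.1 0 18.5 0 0 0 0.5; -0.1 0 19.3 0 0 0 0.5; -0.1 0 19.8 0 0 0 0.5; -0.1 0 20 0 0 0 0.5; -0.1 0 20 0 0 0 0.5"

```text
time: 12.42
eef_pos: [0.4108, -0.3864, -0.0115]
orientation: [0.78, 0.626, 0.0, 0.001]
contact_force: [-0.3, -0.6, -0.7]
finger_gap: 0.0582
finger_force: 28.5
```

Request:
carry_out:
  commands: "0 0 0 0 0 0 0.75; 0 0 0 0 0 0 0.9; 0 0 0 0 0 0 1; 0 0 0 0 0 0 1; 0 0 -2 0 0 0 1; 0 0 -5 0 0 0 1; 0 0 -10 0 0 0 1; 0 0 -16 0 0 0 1; 0 0 -22 0 0 0 1; 0 0 -28 0 0 0 1; 0 0 -34 0 0 0 1; 0 0 -34 0 0 0 1; 0 0 -34 0 0 0 1"

```text
time: 14.05
eef_pos: [0.4102, -0.3858, 0.3287]
orientation: [0.78, 0.626, 0.0, 0.001]
contact_force: [-0.2, -0.6, -1.0]
finger_gap: 0.0855
finger_force: 0.0
```

Run:
```python
from h import *
cur()
p=find('wrist',('drip_cup','nail_jar','small_tin'),'w6')
s=find('side',('drip_cup','nail_jar','small_tin'))
g=cv2.cvtColor(p['img'],cv2.COLOR_RGB2HSV)
for n,z,box in (('jar',.097,0),('tin',.058,0),('cup',.042,0)):
    uv=proj(p,dict(jar=(.3885,-.503,.097),tin=(.432,-.268,.058),cup=(.4105,-.3855,.042))[n])
    x0,y0=(uv-42).astype(int).clip(0); o=g[y0:y0+84,x0:x0+84]
    m=((o[...,0]>20)&(o[...,0]<35)&(o[...,1]>120)) if n=='jar' else ((o[...,1]<60)&(o[...,2]>120))
    cn,_=cv2.findContours(m.astype(np.uint8),0,1);e=cv2.fitEllipse(max(cn,key=cv2.contourArea))
    c=np.array(e[0])+[x0,y0];print(n,uv,c,e[1],ray(p,c,z))
```

```text
tcp [ 0.4102 -0.3858  0.3287] yaw 1.3538033976529602 q [-0.85 -0.12  1.7  -0.    1.56 -0.63] t 14.05 gap 0.08554648774639292
wrist drip_cup 0.73 [258.5 148.3] [ 0.4116 -0.384 ]
wrist nail_jar 0.96 [300.4 326.8] [ 0.4167 -0.7454]
wrist nail_jar 0.71 [260.8 218.9] [ 0.389  -0.5055]
wrist small_tin 0.88 [254.8  70.2] [ 0.4315 -0.2672]
side drip_cup 0.66 [223.7 228.5] [ 0.4102 -0.3822]
side drip_cup 0.38 [212.2 244.4] [ 0.3922 -0.4831]
side nail_jar 0.8 [203.8 303.4] [ 0.4226 -0.7454]
side nail_jar 0.71 [210.8 245. ] [ 0.3888 -0.4869]
jar [260.70098309 242.58991552] [260.7865448  240.92045212] (41.20257568359375, 43.33551788330078) [ 0.38918042 -0.50045037  0.097     ]
tin [254.84116124  66.32372255] [254.54271317  66.08982849] (55.040565490722656, 59.99858856201172) [ 0.43167504 -0.2676335   0.058     ]
cup [258.05337373 153.59004925] [259.01736069 151.71315765] (31.99721908569336, 38.01785659790039) [ 0.41251395 -0.38305585  0.042     ]
```

The cup is placed: measured (0.411,-0.384) against a midpoint of (0.410,-0.385). Next the tongs.

Run:
```python
from h import *
plan((.46,.12,.36),1.9)
```

```text
plan [50.47 -6.03 -3.26] [-0.001 -0.001 -0.546] rows>= 8.148746345052256
```

Request:
carry_out:
  commands: "5 -0.5 -1.5 0 0 0 1; 10 -1 -3 0 0 -0.1 1; 16 -2 -3 0 0 -0.2 1; 22 -2.5 -3 0 0 -0.3 1; 28 -3 -3 0 0 -0.4 1; 34 -4 -3 0 0 -0.5 1; 40 -5 -3 0 0 -0.546 1; 46 -5.5 -3 0 0 -0.546 1; 50.4 -6 -3.2 0 0 -0.546 1; 50.4 -6 -3.2 0 0 -0.546 1; 50.4 -6 -3.2 0 0 -0.546 1; 50.4 -6 -3.2 0 0 -0.546 1"

```text
time: 15.95
eef_pos: [0.4604, 0.1181, 0.3597]
orientation: [0.582, 0.813, -0.0, 0.0]
contact_force: [-1.1, -0.1, 0.3]
finger_gap: 0.0852
finger_force: 0.0
```

Run:
```python
from h import *
cur()
p=find('wrist',('tongs','tongs_grip','tongs_jaws','bearing','bearing_center','offcut_block'),'w7')
```

```text
tcp [0.4604 0.1181 0.3597] yaw 1.898012833627735 q [ 0.14 -0.32  1.82 -0.    1.64 -0.19] t 15.95 gap 0.085223041627576
wrist tongs 0.76 [249.  169.7] [0.4582 0.0744]
wrist tongs_grip 0.66 [369.6  83.6] [0.5908 0.2694]
wrist tongs_grip 0.56 [256.4 110.6] [0.4382 0.175 ]
wrist bearing 0.76 [371.6  87.4] [0.5987 0.2666]
wrist bearing_center 0.87 [373.7  84.2] [0.5972 0.2706]
wrist bearing_center 0.48 [184.6 318.2] [ 0.4306 -0.2428]
wrist offcut_block 0.98 [374.6  79.6] [0.6047 0.2822]
```

View pics/w7.png

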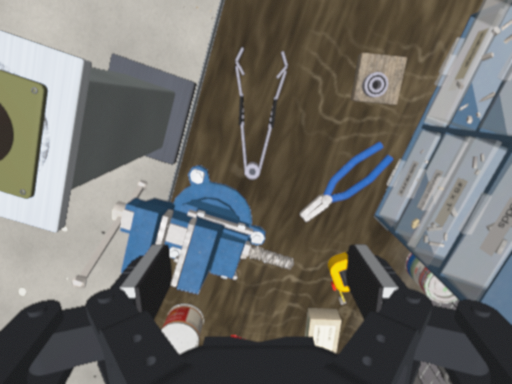

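The picture shows the tongs with the pivot at (252,171), black sleeves at (242,110) and (274,112), and jaws near (240,60) and (282,62). The bearing is on the offcut at (376,84), with pliers and the cabinet to the lower right. I'll approach the bearing from its left side, at a heading of about 0.6 rad. First I'll align above the tongs for a finer measurement.

Run:
```python
from h import *
plan((.438,.174,.22),1.78)
```

```text
plan [ 5.96 -0.34 13.99] [0.    0.    0.119] rows>= 2.433381238496185
```

Request:
carry_out:
  commands: "2 -0.1 5 0 0 0.05 1; 4 -0.2 10 0 0 0.12 1; 6 -0.3 14 0 0 0.12 1; 6 -0.3 14 0 0 0.12 1; 6 -0.3 14 0 0 0.12 1; 6 -0.3 14 0 0 0.12 1"

```text
time: 17.05
eef_pos: [0.4397, 0.1748, 0.2226]
orientation: [0.63, 0.777, 0.002, 0.001]
contact_force: [-0.7, 0.2, 0.3]
finger_gap: 0.0856
finger_force: 0.0
```

Run:
```python
from h import *
cur()
p=find('wrist',('tongs','tongs_grip','tongs_jaws'),'w8')
find('scene',('tongs','tongs_grip','tongs_jaws'))
g=cv2.cvtColor(p['img'],cv2.COLOR_RGB2GRAY)
# predicted sleeve regions
s=r.state();R=Ro.from_quat(s['orientation']);T=np.array(s['eef_pos'])
for x in(-.022,0,.022): print(x,[np.round(proj(p,[*(T+R.apply([x,y,0]))[:2],.045])) for y in(-.028,0,.028)])
m=(g<38).astype(np.uint8);n,l,st,c=cv2.connectedComponentsWithStats(m)
for i in range(1,n):
    if 60<st[i,4]<6000: print(st[i],np.round(c[i]))
print(proj(p,(.458,.074,.02)))
```

```text
tcp [0.4397 0.1748 0.2226] yaw 1.778996870622449 q [ 0.26 -0.29  2.02 -0.    1.4   0.06] t 17.05 gap 0.08564259870600219
wrist tongs 0.69 [256.6 233. ] [0.4595 0.0767]
scene tongs 0.55 [211.2 247.6] [0.4698 0.0781]
scene tongs_grip 0.91 [193.  263.3] [0.4404 0.1719]
scene tongs_jaws 0.96 [180.2 287.1] [0.4064 0.2487]
-0.022 [array([232., 188.]), array([256., 188.]), array([280., 187.])]
0 [array([232., 169.]), array([256., 169.]), array([280., 169.])]
0.022 [array([231., 150.]), array([256., 150.]), array([281., 150.])]
[ 139  246   32   73 1308] [156. 283.]
[ 348  246   31   72 1275] [362. 283.]
[455 309  57  75 897] [484. 352.]
[  3 310  60  74 901] [ 33. 353.]
[151 363  42  21 245] [172. 374.]
[325 363  43  21 289] [345. 374.]
[ 58 370  13  14  76] [ 64. 377.]
[447 370  13  14  84] [453. 377.]
[255.06929749 240.89302065]
```

Run:
```python
from h import *
p=r.capture('wrist');g=cv2.cvtColor(p['img'],cv2.COLOR_RGB2HSV)
o=g[40:260,200:315]
for t in (45,55,65):
    n,l,st,c=cv2.connectedComponentsWithStats(((o[...,2]<t)).astype(np.uint8))
    print(t,[(st[i].tolist(),np.round(c[i]+[200,40],1)) for i in range(1,n) if st[i,4]>80])
# bright steel per row
m=((o[...,1]<60)&(o[...,2]>95))
for y in range(0,220,8):
    xs=np.where(m[y])[0]+200; print(y+40,xs.min() if len(xs) else None,xs.max() if len(xs) else None,len(xs))
```

```text
45 []
55 [([35, 111, 7, 34, 98], array([237.8, 167. ]))]
65 [([75, 109, 9, 39, 192], array([280.3, 168.3])), ([34, 110, 9, 39, 175], array([237.5, 168.6])), ([45, 207, 12, 13, 100], array([250.2, 254. ]))]
40 None None 0
48 None None 0
56 None None 0
64 None None 0
72 None None 0
80 None None 0
88 227 287 12
96 225 290 11
104 222 292 11
112 223 291 20
120 225 289 20
128 227 288 12
136 229 286 12
144 232 284 12
152 None None 0
160 None None 0
168 240 240 1
176 240 242 3
184 240 279 10
192 240 279 11
200 242 278 12
208 243 276 11
216 245 275 11
224 247 274 10
232 249 272 24
240 250 271 22
248 200 267 14
256 None None 0
```

Run:
```python
from h import *
cur();p=r.capture('wrist')
a=ray(p,(258.9,168.4),.045);print('grip',a)
for z1 in (.011,.02):
  for z2 in (.02,.045):
    j=ray(p,(257.1,104),z1);b=ray(p,(260.4,228),z2);d=j-b;print(z1,z2,j[:2],b[:2],'yaw',np.arctan2(d[1],d[0]))
    n=np.array([-d[1],d[0]])/np.hypot(*d[:2]); print('grip off midline',(a[:2]-b[:2])@n)
plan((a[0],a[1],.10),1.80)
```

```text
tcp [0.4382 0.1749 0.2199] yaw 1.779709310277089 q [ 0.27 -0.29  2.03 -0.    1.4   0.06] t 17.5 gap 0.08556151699804361
grip [0.43883877 0.17684097 0.045     ]
0.011 0.02 [0.4222194  0.24500097] [0.45838928 0.0946748 ] yaw 1.806917384228511
grip off midline -0.00021334933567769483
0.011 0.045 [0.4222194  0.24500097] [0.45593633 0.10529183] yaw 1.8076047428082571
grip off midline -0.0001651265745521884
0.02 0.02 [0.42224114 0.24505895] [0.45838928 0.0946748 ] yaw 1.806693064601958
grip off midline -0.00019440334198490407
0.02 0.045 [0.42224114 0.24505895] [0.45593633 0.10529183] yaw 1.807363177162932
grip off midline -0.00014735617178845116
plan [ 0.18  0.11 11.98] [-0.    0.   -0.02] rows>= 1.917597411442231
```

Request:
carry_out:
  commands: "0.2 0.1 5 0 0 -0.027 1; 0.2 0.1 10 0 0 -0.027 1; 0.2 0.1 14 0 0 -0.027 1; 0.2 0.1 14 0 0 -0.027 1; 0.2 0.1 14 0 0 -0.027 1"

```text
time: 18.18
eef_pos: [0.4398, 0.1774, 0.0815]
orientation: [0.619, 0.785, 0.001, 0.001]
contact_force: [-0.2, 0.2, -0.6]
finger_gap: 0.0856
finger_force: 0.0
```

Run:
```python
from h import *
cur();print(r.state().keys());p=r.capture('wrist');save(p,'w9')
plan((.4388,.1768,-.016),1.807)
g=cv2.cvtColor(p['img'],cv2.COLOR_RGB2HSV);m=((g[...,1]<60)&(g[...,2]>95))
for y in range(0,300,20):
    xs=np.where(m[y,180:340])[0]+180
    if len(xs): print(y,xs.min(),xs.max(),(xs.min()+xs.max())/2)
for x in(.03,.05,.074): print(proj(p,(.4388+x*np.cos(1.807),.1768+x*np.sin(1.807),.012)))
```

```text
tcp [0.4398 0.1774 0.0815] yaw 1.8068431998124097 q [ 0.27 -0.15  2.16  0.    1.14  0.03] t 18.175 gap 0.08558316555875557
dict_keys(['time', 'q', 'qvel', 'tau', 'eef_pos', 'orientation', 'contact_force', 'wrist_torque', 'finger_force', 'finger_gap'])
plan [-0.04 -0.21  9.82] [ 0.004 -0.    -0.   ] rows>= 1.5723391838702179
80 210 302 256.0
100 202 309 255.5
120 202 310 256.0
140 207 305 256.0
160 213 299 256.0
200 229 284 256.5
220 227 228 227.5
240 226 286 256.0
260 230 282 256.0
280 234 278 256.0
[256.12691499 161.96329819]
[256.07817622 135.85187762]
[256.01629272 102.69827701]
```

Aligned within half a pixel, so I'll descend and squeeze to the carrying width.

Request:
carry_out:
  commands: "0 0 3 0 0 0 1; 0 0 5.5 0 0 0 1; 0 0 7.5 0 0 0 1; 0 0 8.8 0 0 0 1; 0 0 9.5 0 0 0 1; 0 0 9.5 0 0 0 1; 0 0 9.5 0 0 0 1"

```text
time: 19.1
eef_pos: [0.4394, 0.1773, -0.0143]
orientation: [0.619, 0.785, 0.001, 0.0]
contact_force: [-0.6, -0.0, 0.7]
finger_gap: 0.0852
finger_force: 0.0
```

Request:
carry_out:
  commands: "0 0 0 0 0 0 0.8; 0 0 0 0 0 0 0.68; 0 0 0 0 0 0 0.62; 0 0 0 0 0 0 0.59; 0 0 0 0 0 0 0.58; 0 0 0 0 0 0 0.58; 0 0 0 0 0 0 0.58"
  newtons: 40

```text
time: 19.98
eef_pos: [0.4396, 0.1777, -0.0138]
orientation: [0.619, 0.785, 0.001, 0.0]
contact_force: [-2.0, 0.9, 8.7]
finger_gap: 0.0499
finger_force: 13.2
```

Run:
```python
from h import *
cur();s=r.state();print({k:np.round(v,3) for k,v in s.items()});
```

```text
tcp [ 0.4396  0.1777 -0.0138] yaw 1.806129920791818 q [0.27 0.   2.2  0.   0.94 0.03] t 19.975 gap 0.04991471465754999
{'time': np.float64(19.975), 'q': array([2.700e-01, 2.000e-03, 2.201e+00, 1.000e-03, 9.370e-01, 3.500e-02]), 'qvel': array([-0.001,  0.   ,  0.   ,  0.001, -0.001,  0.001]), 'tau': array([ -0.813, -25.723, -26.572,  -0.402,  -0.606,  -0.173]), 'eef_pos': array([ 0.44 ,  0.178, -0.014]), 'orientation': array([0.619, 0.785, 0.001, 0.   ]), 'contact_force': array([-1.981,  0.862,  8.704]), 'wrist_torque': array([ 0.066,  0.389, -0.145]), 'finger_force': np.float64(13.153), 'finger_gap': np.float64(0.05)}
```

Request:
carry_out:
  commands: "0 0 -0.5 0 0 0 0.58; 0 0 -1.5 0 0 0 0.58; 0 0 -3 0 0 0 0.58; 0 0 -5 0 0 0 0.58; 0 0 -8 0 0 0 0.58; 0 0 -10 0 0 0 0.58; 0 0 -10 0 0 0 0.58; 0 0 -10 0 0 0 0.58"

```text
time: 20.98
eef_pos: [0.4381, 0.1769, 0.0843]
orientation: [0.619, 0.785, -0.0, -0.0]
contact_force: [-0.0, -0.6, -1.6]
finger_gap: 0.0498
finger_force: 10.9
```

Run:
```python
from h import *
cur();s=r.state();print(s['finger_force'],s['contact_force'],s['wrist_torque']);
p=find('wrist',('tongs_jaws','tongs_grip','bearing_center','offcut_block'),'w10')
g=cv2.cvtColor(p['img'],cv2.COLOR_RGB2HSV);m=((g[...,1]<60)&(g[...,2]>95))
for y in range(0,300,12):
    xs=np.where(m[y,180:340])[0]+180
    if len(xs): print(y,xs.min(),xs.max(),(xs.min()+xs.max())/2)
R=Ro.from_quat(s['orientation']);T=np.array(s['eef_pos'])
for dz in (-.025,-.015,-.005): print(dz,[np.round(proj(p,T+R.apply([x,y,dz])),1) for x,y in ((.074,0),(.055,-.031),(.055,.031),(.093,-.031),(.093,.031))])
```

```text
tcp [0.4381 0.1769 0.0843] yaw 1.806769264096142 q [ 0.27 -0.16  2.16 -0.    1.14  0.03] t 20.975 gap 0.04979333182521989
10.91029867529869 [-0.03657844 -0.57299854 -1.61700895] [ 0.00275212 -0.01126263  0.03367581]
wrist bearing_center 0.93 [508.1 133.3] [0.5987 0.27  ]
wrist offcut_block 0.82 [493.  114.7] [0.6033 0.2831]
60 197 199 198.0
72 192 328 260.0
84 187 332 259.5
96 182 337 259.5
108 180 339 259.5
120 182 338 260.0
132 181 339 260.0
144 184 335 259.5
156 187 332 259.5
168 190 329 259.5
180 193 325 259.0
192 196 322 259.0
204 200 319 259.5
216 203 315 259.0
240 192 325 258.5
252 187 330 258.5
264 181 336 258.5
276 183 334 258.5
288 218 299 258.5
-0.025 [array([257.5, 102.2]), array([188.4, 146.4]), array([326.5, 146.5]), array([182.2,  54. ]), array([332.7,  54.1])]
-0.015 [array([257.5, 102.2]), array([193. , 143.5]), array([322. , 143.5]), array([187.6,  57.4]), array([327.3,  57.5])]
-0.005 [array([257.6, 102.2]), array([197.1, 140.9]), array([318. , 140.9]), array([192.4,  60.4]), array([322.7,  60.5])]
```

Lifted cleanly: the measured weight matches the tongs and they are level. Next I'll move above the bearing at heading 0.6 rad.

Run:
```python
from h import *
plan((.537,.2294,.10),.6)
```

```text
plan [ 2.79 10.85 -1.64] [-2.000e-03  1.000e-03  1.207e+00] rows>= 6.453056560526971
```

Request:
carry_out:
  commands: "0.3 1 -1 0 0 0.12 0.58; 0.6 2.3 -1.6 0 0 0.27 0.58; 1 3.8 -1.6 0 0 0.42 0.58; 1.4 5.3 -1.6 0 0 0.57 0.58; 1.8 6.8 -1.6 0 0 0.72 0.58; 2.1 8.2 -1.6 0 0 0.87 0.58; 2.4 9.4 -1.6 0 0 1.02 0.58; 2.7 10.4 -1.6 0 0 1.14 0.58; 2.8 10.9 -1.6 0 0 1.207 0.58; 2.8 10.9 -1.6 0 0 1.207 0.58; 2.8 10.9 -1.6 0 0 1.207 0.58; 2.8 10.9 -1.6 0 0 1.207 0.58"

```text
time: 22.72
eef_pos: [0.5378, 0.2297, 0.1006]
orientation: [0.955, 0.296, -0.0, 0.0]
contact_force: [-0.1, -1.4, -2.1]
finger_gap: 0.0498
finger_force: 10.9
```

```bash
cat >> h.py <<'E'
def jawmid(p,rows):
    g=cv2.cvtColor(p['img'],cv2.COLOR_RGB2HSV);m=((g[...,1]<60)&(g[...,2]>95))
    for y in rows:
        l=np.where(m[y,165:228])[0]+165; q=np.where(m[y,292:355])[0]+292
        print(y,(l.min(),l.max(),q.min(),q.max(),(l.min()+q.max())/2,(l.max()+q.min())/2) if len(l) and len(q) else None)
E
python3 - <<'E'
from h import *
cur();s=r.state();print(s['finger_force'],s['contact_force'])
p=find('wrist',('tongs_jaws','bearing_center','bearing','offcut_block'),'w11')
jawmid(p,range(48,160,8))
R=Ro.from_quat(s['orientation']);T=np.array(s['eef_pos'])
for d in r.place_of(p,'bearing_center')[:1]: b=ray(p,d['xy'],.028);print('bearing in tool',R.inv().apply(b-T))
print('jaw proj',proj(p,T+R.apply([.0733,.001,-.0205])))
o=p['img'];x,y=map(int,d['xy']);print([np.round(k['rect'],1) for k in r.look_for(p,'bearing')])
E
```

```text
tcp [0.5378 0.2297 0.1006] yaw 0.6003250112534574 q [ 0.31  0.08  1.9  -0.    1.17  1.28] t 22.725 gap 0.04978682849980705
10.91879054903984 [-0.06117746 -1.35209102 -2.12317439]
wrist bearing_center 0.75 [261.9 104.6] [0.5991 0.2686]
wrist bearing 0.7 [258.4 105.6] [0.597  0.2703]
wrist offcut_block 0.95 [250.3  85.9] [0.6059 0.2845]
48 None
56 (np.int64(213), np.int64(227), np.int64(292), np.int64(305), np.float64(259.0), np.float64(259.5))
64 (np.int64(195), np.int64(227), np.int64(292), np.int64(324), np.float64(259.5), np.float64(259.5))
72 (np.int64(192), np.int64(227), np.int64(292), np.int64(327), np.float64(259.5), np.float64(259.5))
80 (np.int64(189), np.int64(227), np.int64(292), np.int64(331), np.float64(260.0), np.float64(259.5))
88 (np.int64(185), np.int64(227), np.int64(292), np.int64(334), np.float64(259.5), np.float64(259.5))
96 (np.int64(182), np.int64(227), np.int64(292), np.int64(337), np.float64(259.5), np.float64(259.5))
104 (np.int64(179), np.int64(227), np.int64(292), np.int64(340), np.float64(259.5), np.float64(259.5))
112 (np.int64(180), np.int64(227), np.int64(328), np.int64(339), np.float64(259.5), np.float64(277.5))
120 (np.int64(182), np.int64(227), np.int64(322), np.int64(338), np.float64(260.0), np.float64(274.5))
128 (np.int64(180), np.int64(203), np.int64(316), np.int64(338), np.float64(259.0), np.float64(259.5))
136 (np.int64(182), np.int64(208), np.int64(311), np.int64(338), np.float64(260.0), np.float64(259.5))
144 (np.int64(184), np.int64(214), np.int64(305), np.int64(335), np.float64(259.5), np.float64(259.5))
152 (np.int64(186), np.int64(214), np.int64(305), np.int64(333), np.float64(259.5), np.float64(259.5))
bearing in tool [0.07264736 0.00251253 0.07260449]
jaw proj [260.84190931 104.54414332]
[array([233.4,  80.3, 284.2, 130. ])]
```

Run:
```python
from h import *
p=r.capture('wrist');s=r.state();R=Ro.from_quat(s['orientation']);T=np.array(s['eef_pos'])
o=p['img'][60:150,215:305];g=cv2.cvtColor(o,cv2.COLOR_RGB2HSV)
for t in (40,55,70):
    cn,_=cv2.findContours((g[...,1]<t).astype(np.uint8),0,1);c=max(cn,key=cv2.contourArea);c2=c[:,0]+[215,60];e=cv2.fitEllipse(cv2.convexHull(c))
    u=np.array(e[0])+[215,60];print(t,c2.min(0),c2.max(0),u,e[1],R.inv().apply(ray(p,u,.036)-T)[:2],R.inv().apply(ray(p,u,.03)-T)[:2])
c=cv2.HoughCircles(cv2.cvtColor(o,cv2.COLOR_RGB2GRAY),3,1.5,20,param1=100,param2=15,minRadius=16,maxRadius=30);print(c[0][:3]+[215,60,0] if c is not None else None)
P=np.array([proj(p,T+R.apply([.0733+.018*np.cos(a),.0005+.018*np.sin(a),T[2]-.036])) for a in np.linspace(0,6.28,60)]);print('expected',P.min(0),P.max(0))
```

```text
40 [233  78] [285 134] [259.08590317 104.78582001] (51.69597244262695, 55.374412536621094) [0.07256177 0.00039292] [0.07251788 0.000406  ]
55 [215  60] [304 146] [259.53957367  63.21997833] (89.56806945800781, 194.0076141357422) [0.10018822 0.00067474] [0.10088242 0.00069535]
70 [215  60] [304 147] [257.769104    79.35619736] (91.990966796875, 149.9674530029297) [ 0.08970913 -0.00055269] [ 0.09012337 -0.00056488]
[[259.25       104.25        19.60000038]
 [230.75        90.75        17.35000038]
 [229.25        69.75        29.04999924]]
expected [234.21398355  76.93633913] [284.25798701 129.19686106]
```

Request:
carry_out:
  commands: "0 0 3 0 0 0 0.58; 0 0 5.5 0 0 0 0.58; 0 0 7.3 0 0 0 0.58; 0 0 8.4 0 0 0 0.58; 0 0 9.1 0 0 0 0.58; 0 0 9.1 0 0 0 0.58; 0 0 9.1 0 0 0 0.58"

```text
time: 24.0
eef_pos: [0.5388, 0.23, 0.0107]
orientation: [0.955, 0.295, 0.001, -0.0]
contact_force: [-0.8, -0.7, -0.5]
finger_gap: 0.0497
finger_force: 10.9
```

Run:
```python
from h import *
cur();s=r.state();print(s['finger_force'],s['contact_force'])
p=find('wrist',('bearing_center',))
R=Ro.from_quat(s['orientation']);T=np.array(s['eef_pos'])
o=p['img'][60:150,215:305];g=cv2.cvtColor(o,cv2.COLOR_RGB2HSV)
cn,_=cv2.findContours((g[...,1]<40).astype(np.uint8),0,1);c=max(cn,key=cv2.contourArea);c2=c[:,0]+[215,60];print(c2.min(0),c2.max(0))
P=np.array([proj(p,T+R.apply([.0733+.018*np.cos(a),.0005+.018*np.sin(a),T[2]-.036])) for a in np.linspace(0,6.28,60)]);print('expected',P.min(0),P.max(0))
jawmid(p,range(56,156,12))
```

```text
tcp [0.5388 0.23   0.0107] yaw 0.5998433700460679 q [0.31 0.19 1.94 0.   1.01 1.28] t 24.0 gap 0.04973350229082019
10.91466173529625 [-0.77623941 -0.7433586  -0.5258868 ]
wrist bearing_center 0.74 [258.7 106.4] [0.5986 0.2709]
[218  64] [304 149]
expected [217.92508156  59.17757462] [301.59006541 146.47257415]
56 (np.int64(176), np.int64(227), np.int64(292), np.int64(336), np.float64(256.0), np.float64(259.5))
68 (np.int64(172), np.int64(227), np.int64(292), np.int64(330), np.float64(251.0), np.float64(259.5))
80 (np.int64(169), np.int64(227), np.int64(292), np.int64(330), np.float64(249.5), np.float64(259.5))
92 (np.int64(166), np.int64(227), np.int64(292), np.int64(335), np.float64(250.5), np.float64(259.5))
104 (np.int64(165), np.int64(227), np.int64(292), np.int64(340), np.float64(252.5), np.float64(259.5))
116 (np.int64(165), np.int64(227), np.int64(292), np.int64(340), np.float64(252.5), np.float64(259.5))
128 (np.int64(169), np.int64(227), np.int64(292), np.int64(337), np.float64(253.0), np.float64(259.5))
140 (np.int64(183), np.int64(227), np.int64(292), np.int64(336), np.float64(259.5), np.float64(259.5))
152 (np.int64(186), np.int64(214), np.int64(292), np.int64(333), np.float64(259.5), np.float64(253.0))
```

Request:
carry_out:
  commands: "0 0 0 0 0 0 0.55; 0 0 0 0 0 0 0.51; 0 0 0 0 0 0 0.47; 0 0 -0.1 0 0 0 0.43; 0 0 -0.1 0 0 0 0.39; 0 0 -0.1 0 0 0 0.35; 0 0 -0.1 0 0 0 0.3; 0 0 -0.1 0 0 0 0.3; 0 0 -0.1 0 0 0 0.3"
  newtons: 60

```text
time: 25.22
eef_pos: [0.5381, 0.2298, 0.0108]
orientation: [0.955, 0.295, -0.0, -0.0]
contact_force: [0.2, -0.7, -1.7]
finger_gap: 0.0358
finger_force: 59.9
```

Request:
carry_out:
  commands: "0 0 -0.5 0 0 0 0.3; 0 0 -1.5 0 0 0 0.3; 0 0 -3 0 0 0 0.3; 0 0 -5.5 0 0 0 0.3; 0 0 -8.5 0 0 0 0.3; 0 0 -12 0 0 0 0.3; 0 0 -15 0 0 0 0.3; 0 0 -15 0 0 0 0.3; 0 0 -15 0 0 0 0.3"

```text
time: 26.35
eef_pos: [0.5375, 0.2296, 0.1601]
orientation: [0.955, 0.295, -0.001, 0.0]
contact_force: [0.2, 0.9, -2.3]
finger_gap: 0.0365
finger_force: 59.9
```

Run:
```python
from h import *
cur();s=r.state();print(s['finger_force'],s['finger_gap'],s['contact_force'],s['wrist_torque'])
p=find('wrist',('bearing_center','offcut_block','tongs_jaws'),'w12')
R=Ro.from_quat(s['orientation']);T=np.array(s['eef_pos'])
for d in r.place_of(p,'bearing_center')[:2]: print('tool',R.inv().apply(ray(p,d['xy'],T[2]+.0175)-T))
print([np.round(k['rect'],1) for k in r.look_for(p,'bearing')],proj(p,T+R.apply([.073,0.0005,-.0175])))
plan((.4105-.074*np.cos(-.18),-.3845-.074*np.sin(-.18),.161),-.18)
```

```text
tcp [0.5375 0.2296 0.1601] yaw 0.5998304017279998 q [ 0.31  0.02  1.85 -0.    1.27  1.28] t 26.35 gap 0.03651871936809209
59.943380719050765 0.03651871936809209 [ 0.15312864  0.92376298 -2.30463062] [-0.04354865  0.00508208 -0.05745542]
wrist bearing_center 0.6 [259.3 104.4] [0.5976 0.2698]
wrist tongs_jaws 0.95 [297.4 112.9] [0.6124 0.2332]
tool [ 0.07334195  0.0003256  -0.01757654]
[array([218.5,  63.6, 303.6, 149.7])] [259.68137264 105.18184536]
plan [-50.41  38.32  -0.07] [0.    0.002 0.78 ] rows>= 10.131254767548272
```

The bearing is held: weight is 2.3 N and it sits at tool x=73 mm on the midline. I'll carry it high over the vise to above the cup.

Request:
carry_out:
  commands: "0 0 -3 0 0 0 0.3; 0 0 -7 0 0 0 0.3; -2 1.5 -11 0 0 0.03 0.3; -5 3.8 -12 0 0 0.08 0.3; -9 6.8 -12 0 0 0.14 0.3; -13 9.9 -12 0 0 0.2 0.3; -17 12.9 -12 0 0 0.26 0.3; -21 16 -12 0 0 0.32 0.3; -25 19 -12 0 0 0.39 0.3; -29 22 -12 0 0 0.45 0.3; -33 25.1 -12 0 0 0.51 0.3; -37 28.1 -12 0 0 0.57 0.3; -41 31.2 -12 0 0 0.63 0.3; -45 34.2 -12 0 0 0.7 0.3; -48 36.5 -12 0 0 0.74 0.3; -50 38 -12 0 0 0.77 0.3; -50.4 38.3 -12 0 0 0.78 0.3; -50.4 38.3 -12 0 0 0.78 0.3; -50.4 38.3 -12 0 0 0.78 0.3"

```text
time: 29.02
eef_pos: [0.3386, -0.37, 0.2808]
orientation: [0.996, -0.089, 0.0, -0.0]
contact_force: [0.3, -0.4, -1.8]
finger_gap: 0.0364
finger_force: 60.3
```

Run:
```python
from h import *
cur();s=r.state();print(s['finger_force'],s['finger_gap'],s['contact_force'])
p=find('wrist',('bearing_center','drip_cup','nail_jar','small_tin'),'w13')
print([ (round(k['score'],2),np.round(k['rect'],1)) for k in r.look_for(p,'drip_cup')])
find('side',('drip_cup','nail_jar','small_tin'));find('scene',('drip_cup','nail_jar','small_tin'))
R=Ro.from_quat(s['orientation']);T=np.array(s['eef_pos'])
d=r.place_of(p,'bearing_center')[0];print('bearing',ray(p,d['xy'],T[2]+.0175))
b=R.apply([.0733,.0003,0]);c=np.array([.4108,-.3845]);print('bearing fk',(T+b)[:2])
plan((*(c-b[:2]),.0545),-.18)
```

```text
tcp [ 0.3386 -0.37    0.2808] yaw -0.17888578466860064 q [-0.94 -0.24  1.89  0.    1.5   0.81] t 29.025 gap 0.0364273127705821
60.26995341293514 0.0364273127705821 [ 0.34841916 -0.35043161 -1.79822278]
wrist bearing_center 0.73 [261.7 105.7] [ 0.4068 -0.3861]
wrist nail_jar 0.88 [348.9 106.2] [ 0.384  -0.5074]
wrist nail_jar 0.16 [261.1 105.2] [ 0.4073 -0.3856]
wrist small_tin 0.68 [176.6 103.2] [ 0.4311 -0.2689]
[(0.28, array([219. ,  63. , 304.3, 148.2]))]
side drip_cup 0.5 [223.1 225.5] [ 0.405  -0.3622]
side nail_jar 0.94 [203.7 304.4] [ 0.4231 -0.7489]
side nail_jar 0.85 [209.6 245.2] [ 0.3855 -0.4884]
side small_tin 0.69 [234.5 211.8] [ 0.4282 -0.2571]
scene drip_cup 0.53 [138.  258.5] [0.6022 0.2956]
bearing [ 0.40989794 -0.3840088   0.29825867]
bearing fk [ 0.41070905 -0.38338152]
plan [5.000e-02 2.000e-02 2.263e+01] [-0. -0. -0.] rows>= 3.6211562772446566
```

Request:
carry_out:
  commands: "0 0 3 0 0 0 0.3; 0 0 7 0 0 0 0.3; 0 0 11 0 0 0 0.3; 0 0 15 0 0 0 0.3; 0 0 18 0 0 0 0.3; 0 0 20 0 0 0 0.3; 0 0 21.3 0 0 0 0.3; 0 0 22.2 0 0 0 0.3; 0 0 22.6 0 0 0 0.3; 0 0 22.6 0 0 0 0.3; 0 0 22.6 0 0 0 0.3; 0 0 22.6 0 0 0 0.3"

```text
time: 31.28
eef_pos: [0.3385, -0.3712, 0.0554]
orientation: [0.996, -0.09, 0.0, 0.0]
contact_force: [-0.1, -0.6, -2.8]
finger_gap: 0.0363
finger_force: 60.3
```

Run:
```python
from h import *
cur();s=r.state();print(s['finger_force'],s['finger_gap'],s['contact_force'])
p=find('wrist',('bearing_center','drip_cup','nail_jar','small_tin'));q=find('side',('drip_cup','bearing_center','nail_jar','small_tin'))
R=Ro.from_quat(s['orientation']);T=np.array(s['eef_pos']);print('bearing fk',T+R.apply([.0733,.0003,-.0175]))
print('side proj bearing',proj(q,T+R.apply([.0733,.0003,-.0175])),'rim',proj(q,(.411,-.3845,.042)),'wrist rim',proj(p,(.411,-.3845,.042)))
a=cv2.resize(p['img'],(400,300));b=cv2.resize(q['img'][180:270,170:290],(800,600),interpolation=2);b[:225,:300]=cv2.resize(p['img'][20:260,96:416],(300,225))
cv2.imwrite('pics/f.png',b[:,:,::-1])
```

```text
tcp [ 0.3385 -0.3712  0.0554] yaw -0.18021350911333686 q [-0.94 -0.05  2.11  0.    1.08  0.81] t 31.275 gap 0.03632816937986472
60.27362208813429 0.03632816937986472 [-0.05876295 -0.5599965  -2.75393494]
wrist bearing_center 0.98 [260.6 106.9] [ 0.4087 -0.3849]
wrist nail_jar 0.96 [436.5 105.2] [ 0.3878 -0.5046]
wrist small_tin 0.7 [ 90.5 103.5] [ 0.4314 -0.2702]
side drip_cup 0.8 [224.1 228.9] [ 0.4119 -0.3847]
side drip_cup 0.34 [211.  244.7] [ 0.389  -0.4851]
side bearing_center 0.61 [220.4 208. ] [ 0.3846 -0.2901]
side nail_jar 0.68 [200.4 300.4] [ 0.4125 -0.7357]
side nail_jar 0.67 [209.  243.9] [ 0.3823 -0.4812]
side small_tin 0.58 [236.4 214.9] [ 0.4379 -0.2806]
bearing fk [ 0.41057125 -0.3846192   0.07299394]
side proj bearing [223.18405594 208.16978493] rim [223.53898205 217.06831176] wrist rim [259.42081339 103.12399535]
```

View pics/f.png

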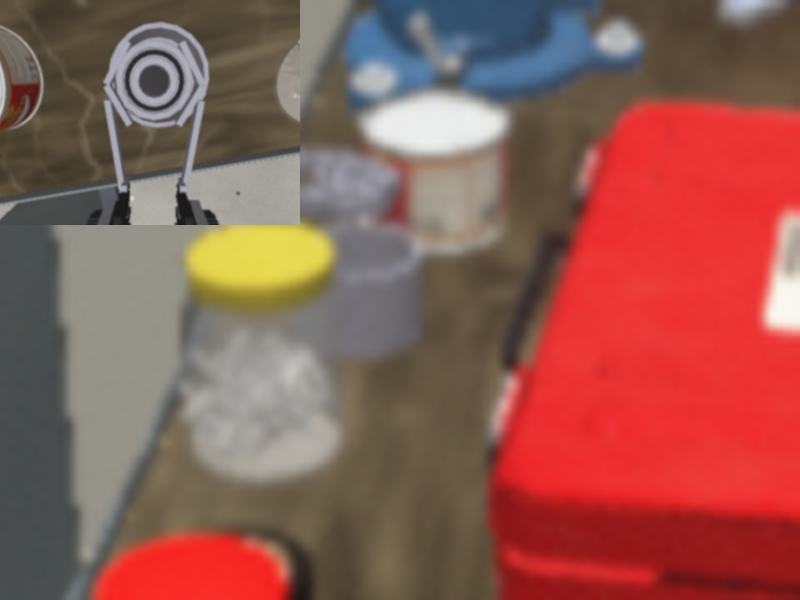

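The final picture shows the cup upright at about (370,290) between the jar and the tin. The tongs and bearing are above it, and in the wrist inset the bearing is concentric with the rim at (155,80). The gap to the rim is clear, so I'll hand in.

```bash
python3 -c "
from rig import r
print(r.close_job())"
```

```text
the job is handed in; nothing more can be done
None
```

The job is handed in at about 31 s: the drip cup is upright within about 2 mm of midway between jar and tin, and the tongs still hold the bearing level and centred about 23 mm above its rim, about 7 cm above the bench, without touching jar or tin.

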